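# Turn a primed plate over in its drying cradle with a turner

### The job

The primed grey plate leaning on the left-hand leaf of the drying cradle is dry on its upper face and must be turned over. Pick up the turner by its handle, put the blade under the plate's high edge and, with a turn of the wrist that rolls the blade over to a clear slope, tip the plate over the gutter so that it comes to lie, other face up, on the right-hand leaf of the cradle. Do not touch the plate with the gripper and leave the tape measure and the tape roll alone; at the end lay the turner flat on the worktop, clear of the cradle.

Things in the scene. Friction and masses are not known exactly. Their poses are not given: they have to be found in the camera images.
- cradle: Fixed steel stand like an open book, base plate 130 x 136 x 8 mm. Origin: centre of its underside; z up, x along the gutter, y to its left (left and right leaf: +y and -y, seen looking along +x). Each leaf, gutter to rail, slopes 30 degrees. Ends and outer sides are open: outside the rails nothing stands above the base plate
- gutter (a point): Middle of the gutter's floor, 34 mm above the worktop; axes as the cradle. The gutter runs along x, 110 mm long, 32 mm wide inside, with walls 10 mm high and 4 mm thick
- plate: Loose grey plate 75 x 100 x 8 mm, 0.16 to 0.25 kg. Origin: centre of the face that is underneath at the start; z to its other face (+8 mm), x its 75 mm side along the gutter, y its 100 mm side, -y at the gutter. It starts on the left leaf, z 30 degrees from upright, lower edge against the right gutter wall; past upright it falls by itself onto the right leaf (z then 150 degrees from upright)
- high_edge (a point): Middle of the high edge of the plate's starting underside; axes as the plate. The plate overhangs the rail by 30 mm here, with free air beneath for the blade
- low_edge (a point): Middle of the low edge of the plate's starting underside, standing on the gutter floor 11.5 mm right of the gutter's middle; axes as the plate. The plate swings over about this line (along x)
- turner: Loose hand turner (flat slice), 0.12 kg, lying flat on the worktop. Origin: centre of the handle's underside, where to grip it; z up, x towards the blade. Handle: flat-sided wood 100 (x) x 20 (y) x 28 mm high. Then a steel collar 22 mm wide and a narrow neck. Blade: steel, x 70 to 152 mm, y -26 to +26 mm, z 0 to 3 mm, parallel to the handle's underside
- blade (a point): Centre of the upper face of the turner's blade, 111 mm ahead of the turner's origin and 3 mm above its underside; same axes as the turner
- measure: Loose tape measure 34 x 76 x 66 mm, bystander behind the cradle; origin at the centre of its underside
- left_rail (a point): Middle of the axis of the left-hand rail, a round bar along x 8 mm thick and 110 mm long, 47.7 mm left of the gutter's middle and 63.6 mm above the worktop; axes as the cradle. Two slanted legs at x +-45 mm carry it, feet 12 mm farther out. A like rail stands on the right, mirrored
- yellow_tape: Loose roll of tape lying flat, 76 mm across, 19 mm high, bystander to the right of the cradle; origin at the centre of its underside

How it is judged:
On the way:
1. the turner, its blade rolled to a slope of more than 20 degrees, carries the plate up to more than 43 degrees (contact force between plate and turner above 0.05 N and angle between turner's own z axis and vertical above 0.35 rad and angle between plate's own z axis and vertical between 0.75 and 2.2 rad), for 0.05 s.
At the end, for the whole second after the job is handed in: The plate rests turned over on the cradle's right leaf: z axis 140 to 160 degrees from upright, origin 15 to 60 mm right of the gutter's middle, 40 to 90 mm high, within 35 mm of the middle along x. The turner lies flat (tilt under 7 degrees) on the worktop, touching neither. Both at rest (angle between plate's own z axis and vertical between 2.44 and 2.8 rad and y of plate in the frame of cradle between -0.06 and -0.015 m and x of plate in the frame of cradle between -0.035 and 0.035 m and z of plate in the frame of cradle between 0.04 and 0.09 m and linear speed of each of plate, turner below 0.02 m/s and height (world z) of turner between -0.01 and 0.01 m and angle between turner's own z axis and vertical below 0.12 rad and contact force between turner and cradle below 0.01 N and contact force between turner and plate below 0.01 N).
It fails at once if the gripper or arm touches the plate (contact force between any of the fingers, the arm and plate above 0.3 N).
It fails at once if the tape measure or the tape roll is moved by more than 30 mm (distance of any of measure, yellow_tape from where it was at the start of the episode above 0.03 m).
It also fails if it takes over 51 s, if anything falls off the work surface, if the arm or the gripper's body presses on something with over 40 N, if the wrist force passes 120 N, or if a joint passes its speed limit or range.

### The arm

A 6-joint arm with a two-finger parallel gripper is mounted at the origin on a cart in front of the work surface, level with it; the furniture and walls round the work are solid. World frame = base frame: x ahead of the robot, y to its left, z up, the work surface at z = 0. Lengths are in m, angles in rad, forces in N, time in s.
With the tool pointing down it reaches from about 0.425 to 0.95 m from the base axis. Payload 3.5 kg.
Tool frame: the origin (TCP) lies at the very end of the fingers, on their centre line; the grasp point (between the pads) lies ctrl.pinch_z behind it (ctrl.pinch_z is the distance from the TCP to the grasp point, in m); z points along the fingers, y is the line along which they close (so a half turn about z gives the same grasp; the last joint's range is limited). The gripper opens to 85 mm and grips with 20 to 120 N. Pads are 22 mm wide; open, the fingers measure 114 mm over their backs; the gripper's body (76 mm by 85 mm) begins 54 mm behind the grasp point. The pads swing forward as they close: fully open they stand 13 mm farther back than shut.
Start: joints at [-1.417, 0.286, 1.577, -0, 1.279, -0.15], TCP at [0.202, -0.644, 0.231] pointing down, gripper open.
Joint ranges: [-2.77, 2.77], [-0.9, 2.22], [0.21, 2.48], [-1.53, 4.67], [0.24, 2.81], [-2.84, 2.84]. Speed limits (rad/s): [2.79, 2.79, 3.14, 3.14, 3.14, 3.14].

### API

Orientations are given as a unit quaternion [x, y, z, w].
In Python, from plant import ctrl gives the robot as it stands.
- The arm moves only by the shell command python3 -m inch 'ROWS' [FORCE]. ROWS is a JSON list of rows, 1 to 10 of them, each of 7 numbers: dx, dy, dz in m, then a rotation vector rx, ry, rz in rad, then the opening from 0.0 (shut) to 1.0 (fully open); each row is the pose to reach, as a shift and turn from the pose commanded when the command began, along the tool's axes at that moment; what a row does not reach only later rows make up. A row lasts 1/8 s, in which the tool goes at most 0.0625 m and 0.188 rad, less where a joint would pass 70% of its speed; a pose out of reach is approached as far as the arm can. The fingers move at their own pace and stop on an object; FORCE is the grip in N (left out, the last holds). Time passes only in rows, so rows that do not move let the fingers close. It prints the time, the measured TCP pose, the force, the opening and the grip force at its end.
- ctrl.get_state(): the state, without advancing time (a new reading comes with each control period).
- ctrl.read_camera(name): name is "scene" or "top" or "wrist"; returns a dict with "pixels" (384x512x3 uint8, red, green, blue), "camera_matrix" (3x3 intrinsics, pixels), "xyz" and "orientation" of the camera in the world. Camera axes: x right, y down, z forward; pixel columns grow to the right and rows downward; lengths in m; the calibration is good to about 2 mm. A picture is of the moment at which its call begins. There is no depth.
- ctrl.sign_off(): hands the job in; it is judged then, once.
Trained networks look in the newest picture that a camera, given by its name, has taken for a name from the list of things; names that differ only in an ending like _2 or _b are one class to them, and where a whole thing is asked for, a point or a joint stands for the part that bears it (a point fixed in the world has none). Each returns a list of dicts, best first, with "conf" (0 to 1); they miss things now and then, are a little off and sometimes report something else, mostly with a low value. They report only what shows in the picture. A call takes as long as a camera call.
- ctrl.recognise(camera, thing): "position" ([x, y, z] in m, in world coordinates, good to about 4 mm: the middle of the surface that is visible of it).
- ctrl.masks_of(camera, thing): "region" (384x512 bool, what is visible of it).
- ctrl.mark_of(camera, thing): "position" ([x, y, z] in m, in world coordinates, good to about 4 mm: a listed point, or the origin of a listed thing).
The state is a dict: "time": time; "qpos": joint angles; "dq": joint speeds; "joint_efforts": joint torques, N m; "eef_pos": TCP position; "tcp_rot": TCP orientation; "contact_force": force on the tool from outside, world axes, zero at the start; "wrist_torque": the same for the moment, N m; "opening": opening from 0.0 (shut) to 1.0 (fully open); "finger_force": force on a finger pad.
Only numpy, scipy, OpenCV 4.12 (cv2) and the standard library are available. Lean on these libraries where they do the work, as an engineer would, in place of code of your own. Each camera call takes 0.05 s, during which the arm holds its last target. There are 200 camera calls.

## Working session

There is one attempt and no reset: what is moved stays moved. The work goes in short steps, Python scripts to look and compute and a shell command to move; the robot and the scene stay as the last step left them, time stands still between calls to the robot, and variables do not carry over. Pictures are saved under pics/ and viewed, at most 13 in all, crops included, and the job is handed in when it is done.

```bash
ls; mkdir -p pics
cat > h.py <<'E'
import numpy as np, cv2
from scipy.spatial.transform import Rotation as R
from plant import ctrl
np.set_printoptions(precision=4,suppress=True)
def shot(cam,name=None):
    d=ctrl.read_camera(cam)
    if name: cv2.imwrite('pics/'+name,d['pixels'][:,:,::-1])
    return d
def proj(d,p):
    c=R.from_quat(d['orientation']).inv().apply(np.atleast_2d(p)-d['xyz'])
    q=c@np.array(d['camera_matrix']).T
    return q[:,:2]/q[:,2:]
def ray(d,uv):
    uv=np.atleast_2d(uv).astype(float)
    v=np.c_[uv,np.ones(len(uv))]@np.linalg.inv(d['camera_matrix']).T
    return R.from_quat(d['orientation']).apply(v)
def onz(d,uv,z):
    v=ray(d,uv); o=np.array(d['xyz']); return o+v*((z-o[2])/v[:,2:])
E
python3 - <<'E'
from h import *
print(ctrl.pinch_z, ctrl.get_state())
ims=[]
for cam in ['scene','top']:
    d=shot(cam,cam+'0.png')
    print(cam,d['xyz'],R.from_quat(d['orientation']).as_matrix().ravel())
    for t in ['cradle','gutter','plate','high_edge','low_edge','turner','blade','measure','left_rail','yellow_tape']:
        for r in ctrl.mark_of(cam,t)[:2]: print(t,np.array(r['position']),round(r['conf'],2))
E
```

```text
pics
0.0187 {'time': 0.0, 'qpos': array([-1.417 ,  0.2872,  1.5782, -0.    ,  1.2786, -0.15  ]), 'dq': array([-0.0008, -0.0003, -0.0003,  0.0019, -0.0013, -0.0012]), 'joint_efforts': array([ -0.0001, -40.598 , -29.2625,  -0.0002,   0.0059,   0.    ]), 'eef_pos': array([ 0.2018, -0.6434,  0.23  ]), 'tcp_rot': array([ 0.9885,  0.1513, -0.    , -0.0011]), 'contact_force': array([ 0.1936, -0.631 ,  0.4174]), 'wrist_torque': array([ 0.0337, -0.0527, -0.0169]), 'finger_force': 0.0, 'opening': 1.003520568911138}
scene [-0.0267 -0.9577  0.4771] [ 0.7689 -0.2821  0.5737 -0.6393 -0.3437  0.6878  0.0032 -0.8957 -0.4447]
cradle [ 0.5282 -0.3494  0.0025] 0.63
gutter [ 0.5298 -0.3426  0.0372] 0.56
plate [ 0.5215 -0.3145  0.057 ] 0.54
plate [ 0.5253 -0.3433  0.0369] 0.26
high_edge [ 0.5348 -0.2941  0.0606] 0.74
high_edge [ 0.5289 -0.269   0.0802] 0.56
low_edge [ 0.5279 -0.3572  0.0332] 0.6
blade [ 0.2816 -0.3086  0.0053] 0.88
left_rail [ 0.5327 -0.2964  0.0588] 0.62
left_rail [ 0.5292 -0.2689  0.0789] 0.16
yellow_tape [ 0.5663 -0.5275 -0.0013] 0.91
top [ 0.2373 -0.3361  1.1417] [-0.1422 -0.9668  0.2121 -0.9898  0.1401 -0.0248 -0.0057 -0.2135 -0.9769]
cradle [ 0.5251 -0.3476  0.0037] 0.77
gutter [ 0.5324 -0.348   0.0336] 0.68
plate [ 0.5258 -0.3123  0.0577] 0.86
high_edge [ 0.5263 -0.267   0.087 ] 0.73
low_edge [ 0.5215 -0.3563  0.0334] 0.98
low_edge [ 0.2815 -0.3083  0.0017] 0.3
turner [ 0.3875 -0.3289  0.0002] 0.64
measure [ 0.6272 -0.1922  0.0004] 0.96
left_rail [ 0.6256 -0.1885 -0.0002] 0.44
yellow_tape [ 0.5673 -0.5249  0.0015] 0.83
```

View pics/scene0.png

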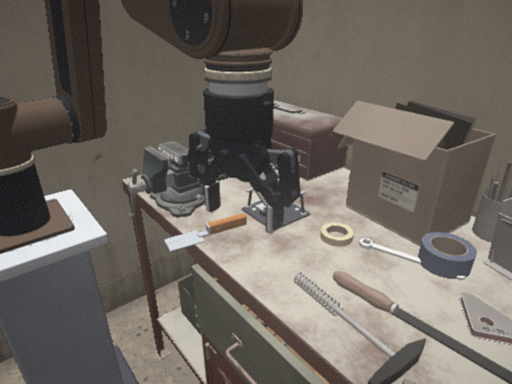

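View pics/top0.png

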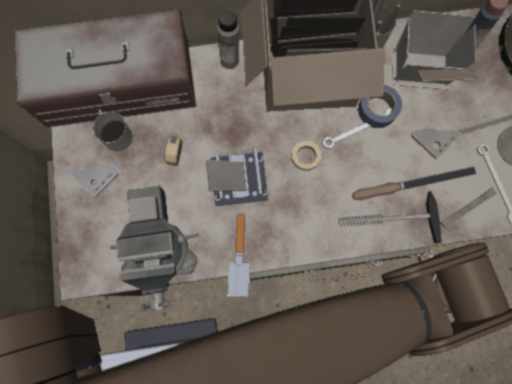

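The scene view shows the turner at (205,232) with its blade towards the robot, and the cradle at (275,212) partly behind the gripper. The top view shows the plate at (227,175), the turner handle at (240,235), the blade at (238,282), and the vise close by at (160,240). Next I move above the turner to look with the wrist camera and clear the scene view.

```bash
python3 -m inch '[[0.06,-0.05,0,0,0,0,1],[0.12,-0.1,0,0,0,0,1],[0.18,-0.15,0,0,0,0,1],[0.23,-0.2,0,0,0,0,1],[0.26,-0.24,0,0,0,0,1],[0.26,-0.24,0,0,0,0,1]]'
python3 - <<'E'
from h import *
s=ctrl.get_state(); print(s['time'],s['qpos'],s['eef_pos'],s['tcp_rot'])
d=shot('wrist','wrist1.png'); print(d['xyz'])
for t in ['turner','blade','plate','high_edge','low_edge','gutter','left_rail']:
    for r in ctrl.mark_of('wrist',t)[:1]: print(t,np.array(r['position']),round(r['conf'],2))
d=shot('scene','scene1.png')
for t in ['turner','blade','plate','high_edge','low_edge','gutter','left_rail','cradle','measure']:
    for r in ctrl.mark_of('scene',t)[:1]: print(t,np.array(r['position']),round(r['conf'],2))
E
```

```text
time: 1.85
eef_pos: [0.3791, -0.3349, 0.2315]
tcp_rot: [0.988, 0.152, 0.0, 0.0]
contact_force: [0.7, -0.3, 0.3]
opening: 0.999
finger_force: 0.0
1.85 [-0.9246 -0.0929  1.9854  0.0003  1.2487  0.3409] [ 0.3791 -0.3349  0.2315] [0.9884 0.152  0.0002 0.0001]
[ 0.4426 -0.3154  0.3739]
turner [ 0.5305 -0.3587  0.0345] 0.67
blade [ 0.2788 -0.3048  0.0012] 0.81
high_edge [ 0.5673 -0.5275  0.0021] 0.72
turner [ 0.3863 -0.3299 -0.0015] 0.92
blade [ 0.2806 -0.3078  0.0072] 0.63
high_edge [ 0.5284 -0.2681  0.0786] 0.95
gutter [ 0.5315 -0.3459  0.0367] 0.57
left_rail [ 0.5319 -0.2954  0.0608] 0.84
```

Run:
```python
import cv2,numpy as np
a=cv2.imread('pics/scene1.png')[120:290,100:370]; a=cv2.resize(a,(800,504),interpolation=cv2.INTER_CUBIC)
cv2.imwrite('pics/sc1.png',a)
```

```text
(no output)
```

View pics/sc1.png

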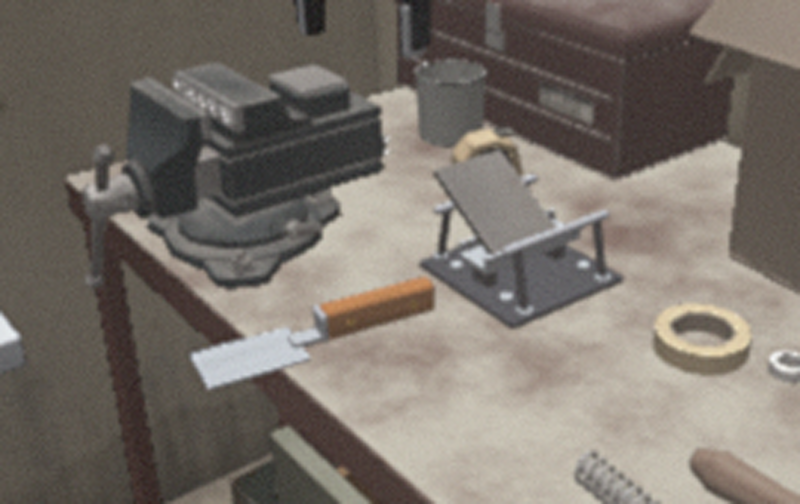

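View pics/wrist1.png

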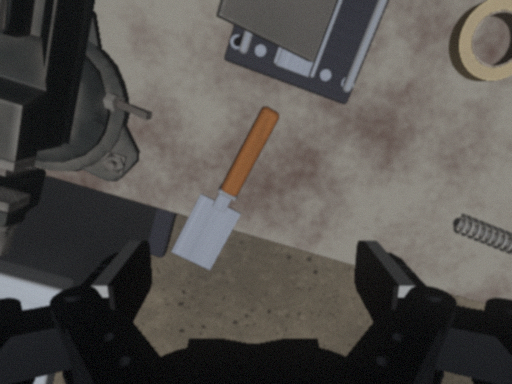

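The close-up shows the turner blade at (250,358), the handle at (378,305), the plate at (490,200) leaning away from the camera on the left leaf, and the vise at (240,160). In the wrist view the handle runs from (270,112) to (230,190), and the vise bar tip is at (148,115). Next I fit the turner, cradle and plate geometry.

```bash
cat > kin.py <<'E'
from h import *
from scipy.optimize import least_squares
Q=[[-1.417,.2872,1.5782,0,1.2786,-.15],[-.9246,-.0929,1.9854,.0003,1.2487,.3409]]
P=[[.2018,-.6434,.23],[.3791,-.3349,.2315]]
E
python3 - <<'E'
from h import *
K={}
D={}
for cam in ['scene','top','wrist']:
    d=D[cam]=shot(cam)
    for t in ['turner','blade','plate','cradle']:
        ms=ctrl.masks_of(cam,t)
        if not ms: continue
        m=ms[0]['region'].astype(np.uint8); 
        r=cv2.minAreaRect(np.argwhere(m)[:,::-1].astype(np.float32))
        print(cam,t,round(ms[0]['conf'],2),m.sum(),r)
        K[cam,t]=m
    for t in ['turner','blade','plate','high_edge','low_edge','gutter','left_rail','cradle','measure','yellow_tape']:
        for r in ctrl.mark_of(cam,t)[:1]: print('  ',t,np.array(r['position']),round(r['conf'],2))
np.savez('m.npz',**{a+'_'+b:m for (a,b),m in K.items()})
for uv,zs in [((148,115),(0.03,.06,.1)),((135,160),(0.02,)),((90,60),(0.1,0.15)),((270,112),(.028,)),((222,192),(.014,)),((174,252),(.003,)),((210,270),(.003,)),((200,196),(.003,)),((240,214),(.003,)),((227,60),(.008,)),((346,102),(.008,)),((320,60),(.04,))]:
    for z in zs: print(uv,z,onz(D['wrist'],uv,z)[0])
E
```

```text
scene turner 0.72 1094 ((206.48709106445312, 231.02943420410156), (16.45029640197754, 85.68242645263672), 68.68209075927734)
scene blade 0.64 978 ((206.573486328125, 231.2784423828125), (15.560770988464355, 84.56663513183594), 68.87527465820312)
scene plate 0.93 783 ((266.81732177734375, 186.96543884277344), (38.19423294067383, 24.373703002929688), 55.7131233215332)
scene cradle 0.64 1456 ((274.3519592285156, 204.8563232421875), (47.22627639770508, 64.25276184082031), 72.75853729248047)
   turner [ 0.3888 -0.3296  0.0013] 0.64
   blade [ 0.2803 -0.3056  0.0039] 0.93
   plate [ 0.5263 -0.3124  0.057 ] 0.71
   high_edge [ 0.5295 -0.2707  0.0796] 0.83
   low_edge [ 0.5277 -0.3583  0.0374] 0.87
   gutter [ 0.5268 -0.3436  0.0372] 0.94
   left_rail [ 0.5344 -0.2944  0.0602] 0.8
   cradle [ 0.5285 -0.3461  0.0007] 0.74
   measure [ 0.6293 -0.1935  0.0021] 0.49
   yellow_tape [ 0.5663 -0.5218  0.0012] 0.9
top turner 0.85 778 ((238.12112426757812, 272.850830078125), (21.13821792602539, 46.042884826660156), 2.2025980949401855)
top blade 0.56 777 ((237.5, 274.0), (46.0, 21.0), 90.0)
top plate 
[... 984 characters left out ...]
658 -0.5288 -0.0004] 0.68
   yellow_tape [ 0.5653 -0.5266  0.0017] 0.6
(148, 115) 0.03 [ 0.3944 -0.2242  0.03  ]
(148, 115) 0.06 [ 0.3985 -0.2324  0.06  ]
(148, 115) 0.1 [ 0.4041 -0.2433  0.1   ]
(135, 160) 0.02 [ 0.3436 -0.2187  0.02  ]
(90, 60) 0.1 [ 0.4308 -0.1924  0.1   ]
(90, 60) 0.15 [ 0.4328 -0.2154  0.15  ]
(270, 112) 0.028 [ 0.4331 -0.3385  0.028 ]
(222, 192) 0.014 [ 0.3355 -0.3158  0.014 ]
(174, 252) 0.003 [ 0.2441 -0.2817  0.003 ]
(210, 270) 0.003 [ 0.234  -0.3289  0.003 ]
(200, 196) 0.003 [ 0.3203 -0.2932  0.003 ]
(240, 214) 0.003 [ 0.3132 -0.3427  0.003 ]
(227, 60) 0.008 [ 0.4684 -0.2823  0.008 ]
(346, 102) 0.008 [ 0.4659 -0.4121  0.008 ]
(320, 60) 0.04 [ 0.4916 -0.3672  0.04  ]
```

```bash
python3 -m inch '[[0,0,-0.03,0.18,0,0,1],[0,0,-0.06,0.36,0,0,1],[0,0,-0.06,0.54,0,0,1],[0,0,-0.06,0.54,0,0,1]]'
python3 - <<'E'
from h import *
from scipy.optimize import least_squares
s=ctrl.get_state(); print(s['time'],repr(s['qpos']),repr(s['eef_pos']),repr(s['tcp_rot']))
Q=[[-1.417,.2872,1.5782,0,1.2786,-.15],[-.9246,-.0929,1.9854,.0003,1.2487,.3409],s['qpos']]
P=[[.2018,-.6434,.23],[.3791,-.3349,.2315],s['eef_pos']]
def fk(q,p,s4=1):
    a1,d,h,L1,L2,L3,e=p
    z1=R.from_euler('z',q[0]); a=q[1]; b=q[1]+q[2]
    T=z1*R.from_euler('y',b)*R.from_euler('z',s4*q[3])*R.from_euler('y',q[4])*R.from_euler('z',q[5]+np.pi/2)
    w=z1.apply([a1+L1*np.sin(a)+L2*np.sin(b)+e*np.cos(b),d,h+L1*np.cos(a)+L2*np.cos(b)-e*np.sin(b)])
    return w+T.apply([0,0,L3]),T
for s4 in (1,-1):
    f=lambda p:np.r_[np.ravel([fk(q,p,s4)[0]-x for q,x in zip(Q,P)]),.003*(p-[0,.1,.3,.5,.5,.3,0])]
    r=least_squares(f,[0,.1,.3,.5,.5,.3,0]); print(s4,r.x,np.abs(r.fun[:9]).max(),(fk(s['qpos'],r.x,s4)[1].inv()*R.from_quat(s['tcp_rot'])).magnitude())
d=shot('top')
o1=np.array(d['xyz']);v1=ray(d,(197,237))[0]
for z in (.03,.06,.1): print(onz(d,(197,237),z))
E
```

```text
time: 5.5
eef_pos: [0.3781, -0.3385, 0.289]
tcp_rot: [0.952, 0.145, -0.041, -0.265]
contact_force: [0.5, 0.2, 0.4]
opening: 1.001
finger_force: 0.0
5.5 array([-0.9992,  0.1545,  1.6918,  0.1412,  1.8201,  0.2677]) array([ 0.3781, -0.3385,  0.289 ]) array([ 0.9524,  0.1449, -0.041 , -0.265 ])
1 [0.0002 0.1009 0.2441 0.4426 0.5733 0.2494 0.0237] 6.791714862411369e-05 3.0281733681732504e-16
-1 [-1.0431  0.1097 -5.5835  0.8137 -0.0338 -0.0558 -5.2016] 0.013207878557183916 0.28238410003356085
[[ 0.3923 -0.2242  0.03  ]]
[[ 0.3881 -0.2272  0.06  ]]
[[ 0.3825 -0.2313  0.1   ]]
```

```bash
cat > kin.py <<'E'
from h import *
from scipy.optimize import least_squares
p=[0.0002,0.1009,0.2441,0.4426,0.5733,0.2494,0.0237]
lo=np.array([-2.77,-.9,.21,-1.53,.24,-2.84]);hi=np.array([2.77,2.22,2.48,4.67,2.81,2.84])
def fk(q):
    a1,d,h,L1,L2,L3,e=p
    z1=R.from_euler('z',q[0]); a=q[1]; b=q[1]+q[2]
    T=z1*R.from_euler('y',b)*R.from_euler('z',q[3])*R.from_euler('y',q[4])*R.from_euler('z',q[5]+np.pi/2)
    w=z1.apply([a1+L1*np.sin(a)+L2*np.sin(b)+e*np.cos(b),d,h+L1*np.cos(a)+L2*np.cos(b)-e*np.sin(b)])
    return w+T.apply([0,0,L3]),T
def ik(x,T,q0):
    def f(q):
        X,S=fk(q); return np.r_[(X-x)*5,(S.inv()*T).as_rotvec()]
    r=least_squares(f,np.clip(q0,lo+.001,hi-.001),bounds=(lo,hi)); return r.x,np.abs(r.fun).max()
C=np.array([.530,-.347,0]); CY=-.02
def turner_pose(a,s,g,b,bx=-.005,flip=0):
    """plate angle a, blade centre s along plate & g under it, blade roll b (deg). -> TCP pos, rot"""
    a,b=np.radians([a,b])
    bl=np.array([bx,-.0115+s*np.cos(a)+g*np.sin(a),.034+s*np.sin(a)-g*np.cos(a)])
    z=np.array([0,-np.sin(b),np.cos(b)]);x=np.array([1.,0,0]);y=np.cross(z,x)
    o=bl-.111*x-.003*z+.004*z
    tx=x if not flip else -x
    M=np.c_[tx,np.cross(-z,tx),-z]
    Y=R.from_euler('z',CY)
    return C+Y.apply(o),Y*R.from_matrix(M)
def topose(o,yaw,flip=0):
    return np.array(o),R.from_euler('z',yaw+np.pi*flip)*R.from_matrix(np.diag([1.,-1,-1]))
def rows(x,T,x0,T0):
    return np.r_[T0.inv().apply(x-x0),(T0.inv()*T).as_rotvec()]
E
python3 - <<'E'
from kin import *
for flip in (0,1):
    print('flip',flip)
    q=np.array([-.9,0,1.9,0,1.25,[-1.5,1][flip]])
    q,e=ik(*topose((.388,-.330,.004),2.94,flip),q);print('pick',q,round(e,4))
    for y in (2.2,1.5,.7):q,e=ik(*topose((.388,-.330,.2),y,flip),q)
    print('yawed',q,round(e,4))
    for a,s,g,b in [(30,.16,.012,30),(30,.104,.012,30),(30,.104,0,30),(45,.104,0,45),(60,.104,0,60),(75,.104,0,70),(90,.104,0,80),(95,.104,0,85)]:
        q,e=ik(*turner_pose(a,s,g,b,flip=flip),q);print(a,b,turner_pose(a,s,g,b,flip=flip)[0],q,round(e,4))
    q,e=ik(*topose((.37,-.43,.004),-.6,flip),q);print('place',q,round(e,4))
E
```

```text
flip 0
pick [-0.9042  0.2466  2.1039 -0.      0.7911 -2.2734] 0.0
yawed [-0.9042 -0.0534  2.0081 -0.      1.187  -0.0334] 0.0
30 30 [ 0.4167 -0.2121  0.1045] [-0.8729  0.1745  2.0321  0.3432  1.3579  0.5722] 0.0
30 30 [ 0.4157 -0.2606  0.0765] [-0.93    0.2816  1.9644  0.321   1.3355  0.5152] 0.0
30 30 [ 0.4156 -0.2666  0.0869] [-0.9366  0.2725  1.9521  0.3166  1.3574  0.517 ] 0.0
45 45 [ 0.4152 -0.2834  0.1082] [-1.0046  0.3915  1.8357  0.4022  1.606   0.454 ] 0.0
60 60 [ 0.4148 -0.3051  0.1246] [-1.0562  0.5279  1.7188  0.4758  1.8426  0.4253] 0.0
75 70 [ 0.4143 -0.3302  0.1348] [-1.0883  0.6312  1.6252  0.5224  2.0052  0.4235] 0.0
90 80 [ 0.4138 -0.3572  0.1382] [-1.1137  0.7421  1.5319  0.5747  2.1592  0.4346] 0.0
95 85 [ 0.4136 -0.3662  0.1377] [-1.1212  0.7924  1.4973  0.6059  2.2282  0.4447] 0.0
place [-1.0391  0.3522  1.9636 -0.      0.8257  1.1317] 0.0
flip 1
pick [-0.9042  0.2466  2.1039 -0.      0.7911  0.8682] 0.0
yawed [-0.9881 -0.0794  2.0391  0.1336  1.1746  2.84  ] 0.1329
30 30 [ 0.4167 -0.2121  0.1045] [-1.1052  0.1271  2.2301  0.683   1.2378  2.84  ] 0.5084
30 30 [ 0.4157 -0.2606  0.0765] [-1.1349  0.2278  2.1546  0.6528  1.2005  2.84  ] 0.4763
30 30 [ 0.4156 -0.2666  0.0869] [-1.1409  0.2169  2.1405  0.6399  1.2256  2.84  ] 0.4907
45 45 [ 0.4152 -0.2834  0.1082] [-1.1475  0.3643  1.9667  0.5632  1.5255  2.84  ] 0.6055
60 60 [ 0.4148 -0.3051  0.1246] [-1.1256  0.5338  1.7773  0.4813  1.823   2.84  ] 0.6659
75 70 [ 0.4143 -0.3302  0.1348] [-1.1021  0.6612  1.627   0.4072  2.0391  2.84  ] 0.6568
90 80 [ 0.4138 -0.3572  0.1382] [-1.0764  0.7951  1.4819  0.3281  2.2515  2.84  ] 0.5911
95 85 [ 0.4136 -0.3662  0.1377] [-1.0637  0.8546  1.4277  0.2958  2.3469  2.84  ] 0.5434
place [-1.16    0.2629  2.2925  1.2858  0.24    2.84  ] 0.5546
```

```bash
cat > to.py <<'E'
from kin import *
import sys
def show(x,T):
    s=ctrl.get_state(); r=rows(np.array(x),T,s['eef_pos'],R.from_quat(s['tcp_rot'])); print(round(s['time'],2),'rows',r, 'n',max(np.linalg.norm(r[:3])/.0625,np.linalg.norm(r[3:])/.188))
E
python3 -c "
from to import *
show(*topose((.388,-.330,.13),.304+.0))
show(*topose((.388,-.330,.13),1.6))"
```

```text
5.55 rows [ 0.0119  0.0786  0.1392 -0.5412  0.0006 -0.0012] n 2.8787590550505637
5.55 rows [ 0.0119  0.0786  0.1392 -0.463  -0.3497 -1.2636] n 7.395825657684009
```

```bash
python3 -m inch '[[0.003,0.02,0.035,-0.06,-0.044,-0.16,1],[0.006,0.04,0.07,-0.12,-0.088,-0.32,1],[0.009,0.06,0.105,-0.18,-0.132,-0.48,1],[0.012,0.079,0.139,-0.24,-0.176,-0.64,1],[0.012,0.079,0.139,-0.3,-0.22,-0.8,1],[0.012,0.079,0.139,-0.36,-0.264,-0.96,1],[0.012,0.079,0.139,-0.42,-0.308,-1.12,1],[0.012,0.079,0.139,-0.463,-0.35,-1.264,1]]'
python3 -c "
from to import *
show(*topose((.388,-.330,.06),2.94))"
```

```text
time: 6.55
eef_pos: [0.3887, -0.3292, 0.1325]
tcp_rot: [0.694, 0.72, -0.0, 0.003]
contact_force: [0.1, 1.2, 0.2]
opening: 1.001
finger_force: 0.0
6.55 rows [-0.0004 -0.001   0.0725  0.0001  0.0072 -1.3324] n 7.08717439534608
```

```bash
python3 -m inch '[[0,0,0,0,0,-0.18,1],[0,0,0,0,0,-0.36,1],[0,0,0.01,0,0,-0.54,1],[0,0,0.02,0,0,-0.72,1],[0,0,0.03,0,0,-0.9,1],[0,0,0.04,0,0,-1.08,1],[0,0,0.04,0,0.005,-1.26,1],[0,0,0.04,0,0.007,-1.332,1],[0,0,0.04,0,0.007,-1.332,1]]'
python3 - <<'E'
from to import *
d=shot('wrist','w2.png'); 
for t in ['turner','blade']:
    for r in ctrl.mark_of('wrist',t)[:1]: print(t,np.array(r['position']),round(r['conf'],2))
x=d['pixels'].astype(int); m=((x[:,:,0]>110)&(x[:,:,0]-x[:,:,2]>70)).astype(np.uint8)
m=cv2.morphologyEx(m,cv2.MORPH_OPEN,np.ones((3,3)))
pts=np.argwhere(m)[:,::-1].astype(np.float32); r=cv2.minAreaRect(pts); b=cv2.boxPoints(r)
print(len(pts),b, onz(d,b,.028), onz(d,[r[0]],.028))
show(*topose((.388,-.330,.005),2.94))
E
```

```text
time: 7.68
eef_pos: [0.3888, -0.3297, 0.0923]
tcp_rot: [0.104, 0.995, 0.001, -0.001]
contact_force: [-0.2, 0.3, 0.0]
opening: 1.002
finger_force: 0.0
blade [ 0.2764 -0.3086  0.0013] 0.8
2899 [[240.3524 126.4941]
 [263.8238 125.7529]
 [268.279  266.8333]
 [244.8076 267.5745]] [[ 0.3399 -0.3271  0.028 ]
 [ 0.3424 -0.3132  0.028 ]
 [ 0.4346 -0.3289  0.028 ]
 [ 0.4318 -0.3444  0.028 ]] [[ 0.3846 -0.3279  0.028 ]]
7.83 rows [ 0.0005 -0.0004  0.087   0.0023 -0.0027 -0.0071] n 1.392039876274452
```

View pics/w2.png

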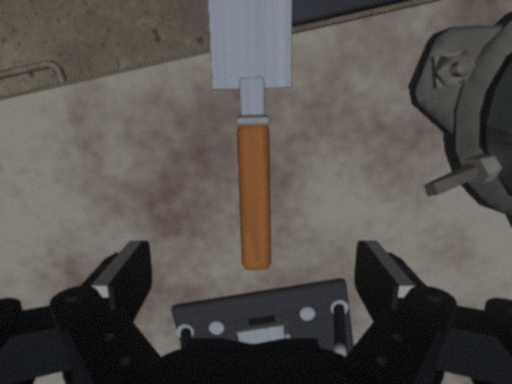

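The handle lies centred between the fingers, from (253,122) to (256,268), and the blade is above it at (250,45). I descend and grip.

```bash
python3 -m inch '[[0.001,0,0.05,0,0,-0.015,1],[0.001,0,0.08,0,0,-0.02,1],[0.001,0,0.087,0,0,-0.02,1],[0.001,0,0.087,0,0,-0.02,0.1],[0.001,0,0.087,0,0,-0.02,0],[0.001,0,0.087,0,0,-0.02,0],[0.001,0,0.087,0,0,-0.02,0],[0.001,0,0.087,0,0,-0.02,0]]' 100
```

```text
time: 8.82
eef_pos: [0.3882, -0.3306, 0.0059]
tcp_rot: [0.094, 0.996, 0.001, -0.001]
contact_force: [-1.0, 0.8, 6.2]
opening: 0.21
finger_force: 100.3
```

```bash
python3 -m inch '[[0,0,-0.05,0,0,0,0],[0,0,-0.11,0,0,0,0],[0,-0.02,-0.17,0,0,0.05,0],[0,-0.04,-0.22,0,0,0.23,0],[-0.01,-0.06,-0.26,0,0,0.41,0],[-0.013,-0.07,-0.27,0,0,0.59,0],[-0.013,-0.07,-0.27,0,0,0.77,0],[-0.013,-0.07,-0.27,0,0,0.95,0],[-0.013,-0.07,-0.27,0,0,1.13,0],[-0.013,-0.07,-0.27,0,0,1.31,0]]'
python3 -m inch '[[0,0,0,0,0,0.18,0],[0,0,0,0,0,0.36,0],[0,0,0,0,0,0.54,0],[0,0,0,0,0,0.72,0],[0,0,0,0,0,0.9,0],[0,0,0,0,0,1.08,0],[0,0,0,0,0,1.26,0],[0,0,0,0,0,1.44,0],[0,0,0,0,0,1.62,0],[0,0,0,0,0,1.665,0]]'
python3 - <<'E'
from to import *
d=shot('top','top3.png')
for t in ['turner','blade','high_edge','gutter','plate','left_rail']:
    for r in ctrl.mark_of('top',t)[:1]: print(t,np.array(r['position']),round(r['conf'],2))
shot('scene','scene3.png')
for t in ['blade','turner']:
    for r in ctrl.mark_of('scene',t)[:1]: print(t,np.array(r['position']),round(r['conf'],2))
s=ctrl.get_state();x=s['eef_pos'];T=R.from_quat(s['tcp_rot']);print('expect blade',x+T.apply([.111,0,.003]))
for a in [(30,.17,.012,30)]:
    X,T=turner_pose(*a); show(X,T); print(X)
E
```

```text
time: 10.07
eef_pos: [0.3876, -0.4015, 0.2733]
tcp_rot: [0.683, 0.73, 0.001, -0.003]
contact_force: [-0.2, -0.3, -0.3]
opening: 0.21
finger_force: 99.3
time: 11.32
eef_pos: [0.3875, -0.4014, 0.2733]
tcp_rot: [1.0, -0.012, -0.002, -0.003]
contact_force: [-0.5, 0.1, -1.0]
opening: 0.213
finger_force: 99.3
turner [ 0.3882 -0.4014  0.2661] 0.58
high_edge [ 0.5244 -0.2703  0.085 ] 0.62
gutter [ 0.5334 -0.3468  0.0357] 0.87
plate [ 0.5275 -0.3112  0.0573] 0.78
blade [ 0.498  -0.4038  0.272 ] 0.64
turner [ 0.3923 -0.4017  0.2705] 0.89
expect blade [ 0.4988 -0.4043  0.2709]
11.82 rows [ 0.0252 -0.1984  0.1654  0.5197  0.0027 -0.0023] n 4.1522020947120675
[ 0.4168 -0.2035  0.1095]
```

Run:
```python
import cv2,numpy as np
a=cv2.imread('pics/scene3.png')[60:290,100:370]; a=cv2.resize(a,(540,460),interpolation=cv2.INTER_CUBIC)
cv2.imwrite('pics/sc3.png',a)
```

```text
(no output)
```

View pics/sc3.png

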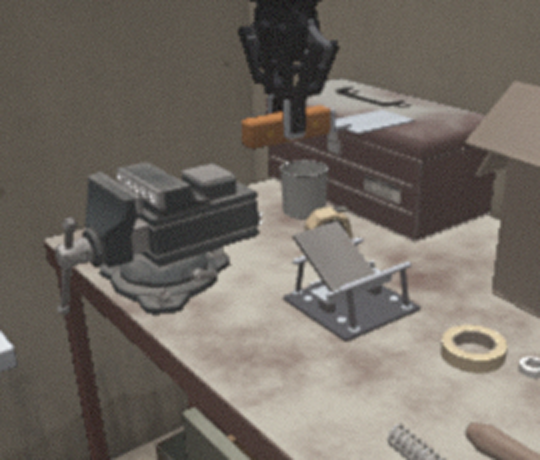

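The turner is held level with the blade at (375,120) in the crop and the handle at (285,127). The plate at (330,260) is undisturbed. Next I check clearance to the vise and set the pre-insert pose.

```bash
sed -i 's/C=np.array(\[.530,-.347,0\])/C=np.array([.5285,-.345,0])/; s/+.004\*z/+.006*z/' kin.py
python3 - <<'E'
from to import *
d=shot('top')
im=cv2.resize(d['pixels'][120:300,90:270,::-1],(540,540),interpolation=cv2.INTER_CUBIC); cv2.imwrite('pics/v.png',im)
for uv,z in [((162,190),.12),((180,230),.12),((197,237),.03)]: print(uv,onz(d,uv,z))
for a in [(30,.15,.013,30),(30,.105,.013,30)]:
    X,T=turner_pose(*a); show(X,T); print(X)
E
```

```text
(162, 190) [[ 0.4988 -0.1664  0.12  ]]
(180, 230) [[ 0.4009 -0.1972  0.12  ]]
(197, 237) [[ 0.3923 -0.2242  0.03  ]]
11.88 rows [ 0.0237 -0.1825  0.1745  0.5197  0.0026 -0.0023] n 4.0575589261274745
[ 0.415  -0.2193  0.1003]
11.88 rows [ 0.0239 -0.1434  0.1969  0.5197  0.0026 -0.0023] n 3.915551203879824
[ 0.4142 -0.2583  0.0778]
```

View pics/v.png

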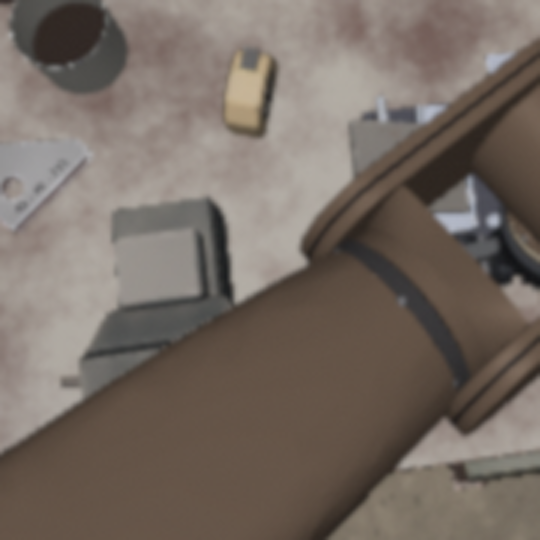

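```bash
python3 -m inch '[[0.024,-0.05,0,0.18,0,0,0],[0.024,-0.11,0,0.36,0.002,-0.002,0],[0.024,-0.17,0,0.52,0.003,-0.002,0],[0.024,-0.17,0.05,0.52,0.003,-0.002,0],[0.024,-0.17,0.1,0.52,0.003,-0.002,0],[0.024,-0.17,0.15,0.52,0.003,-0.002,0],[0.024,-0.17,0.175,0.52,0.003,-0.002,0],[0.024,-0.17,0.182,0.52,0.003,-0.002,0],[0.024,-0.17,0.182,0.52,0.003,-0.002,0]]'
python3 - <<'E'
from to import *
d=shot('scene','scene4.png')
im=cv2.resize(d['pixels'][120:270,170:350,::-1],(720,600),interpolation=cv2.INTER_CUBIC); cv2.imwrite('pics/sc4.png',im)
for t in ['blade','turner','high_edge']:
    for r in ctrl.mark_of('scene',t)[:1]: print(t,np.array(r['position']),round(r['conf'],2))
s=ctrl.get_state();x=s['eef_pos'];T=R.from_quat(s['tcp_rot']);print('expect blade',x+T.apply([.111,0,.003]))
for a in [(30,.135,.013,30),(30,.105,.013,30),(30,.105,0,30),(45,.105,-.002,47),(60,.105,-.002,62),(75,.105,-.002,75)]:
    show(*turner_pose(*a))
E
```

```text
time: 13.0
eef_pos: [0.4153, -0.2322, 0.0933]
tcp_rot: [0.966, -0.01, 0.003, -0.259]
contact_force: [0.4, -0.1, -1.0]
opening: 0.208
finger_force: 99.3
blade [ 0.5277 -0.2335  0.0932] 0.65
high_edge [ 0.5272 -0.2712  0.0808] 0.91
expect blade [ 0.5268 -0.2335  0.0919]
13.2 rows [-0.001   0.0004  0.0014  0.0022 -0.0023  0.0007] n 0.02841020072401764
13.2 rows [-0.0011  0.0304  0.0014  0.0022 -0.0023  0.0007] n 0.48698708879497205
13.2 rows [-0.001   0.0304 -0.0116  0.0022 -0.0023  0.0007] n 0.5207854519627023
13.2 rows [-0.001   0.0354 -0.0405  0.2989 -0.0022  0.0011] n 1.5899595742754868
13.2 rows [-0.0009  0.0472 -0.0653  0.5607 -0.0021  0.0014] n 2.9824844935308255
13.2 rows [-0.0009  0.0649 -0.0863  0.7876 -0.0019  0.0016] n 4.18935268463026
```

View pics/sc4.png

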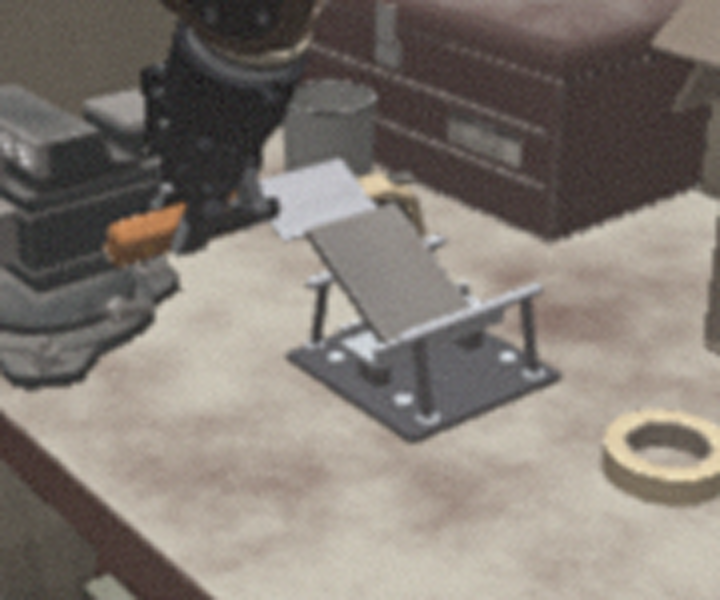

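The blade at (320,195) is parallel to the plate, just beyond its high edge at (350,215) and slightly below it. I slide it in.

```bash
python3 -m inch '[[0,0.01,0.001,0,0,0,0],[0,0.02,0.001,0,0,0,0],[0,0.03,0.001,0,0,0,0],[0,0.03,0.001,0,0,0,0]]'
python3 -m inch '[[0,0,-0.005,0,0,0,0],[0,0,-0.009,0,0,0,0],[0,0,-0.013,0,0,0,0],[0,0,-0.013,0,0,0,0]]'
python3 - <<'E'
from to import *
d=shot('scene')
im=cv2.resize(d['pixels'][120:270,170:350,::-1],(720,600),interpolation=cv2.INTER_CUBIC); cv2.imwrite('pics/sc5.png',im)
for a in [(30,.105,0,30),(38,.105,-.002,40),(45,.105,-.002,47),(52,.105,-.002,55),(60,.105,-.002,62),(68,.105,-.002,69),(75,.105,-.002,75),(82,.105,-.002,80),(89,.105,-.002,84),(96,.105,-.002,88),(100,.105,-.002,88)]:
    show(*turner_pose(*a))
E
```

```text
time: 13.7
eef_pos: [0.4143, -0.2578, 0.0763]
tcp_rot: [0.966, -0.01, 0.003, -0.259]
contact_force: [0.5, 0.4, -1.3]
opening: 0.211
finger_force: 99.3
time: 14.2
eef_pos: [0.4145, -0.2639, 0.0886]
tcp_rot: [0.966, -0.01, 0.003, -0.259]
contact_force: [0.3, 0.6, -1.5]
opening: 0.209
finger_force: 99.2
14.25 rows [-0.0003  0.0005 -0.0012 -0.     -0.0006 -0.0002] n 0.02134537262275659
14.25 rows [-0.0003  0.0024 -0.0177  0.1745 -0.0006 -0.0002] n 0.9281784565206791
14.25 rows [-0.0002  0.0055 -0.0302  0.2967 -0.0007 -0.0001] n 1.578032306630305
14.25 rows [-0.0002  0.0102 -0.0421  0.4363 -0.0007 -0.0001] n 2.3207243234968566
14.25 rows [-0.0002  0.0172 -0.055   0.5585 -0.0007 -0.    ] n 2.970580358332123
14.25 rows [-0.0002  0.0259 -0.0667  0.6806 -0.0007  0.    ] n 3.6204366046840337
14.25 rows [-0.0002  0.0348 -0.076   0.7854 -0.0007  0.    ] n 4.177456337894148
14.25 rows [-0.0002  0.0448 -0.0841  0.8726 -0.0007  0.0001] n 4.641639491056987
14.25 rows [-0.0002  0.0556 -0.091   0.9424 -0.0007  0.0001] n 5.012986033496803
14.25 rows [-0.0002  0.0672 -0.0965  1.0123 -0.0007  0.0001] n 5.384332589652977
14.25 rows [-0.0002  0.074  -0.0991  1.0123 -0.0007  0.0001] n 5.384332589652977
```

View pics/sc5.png

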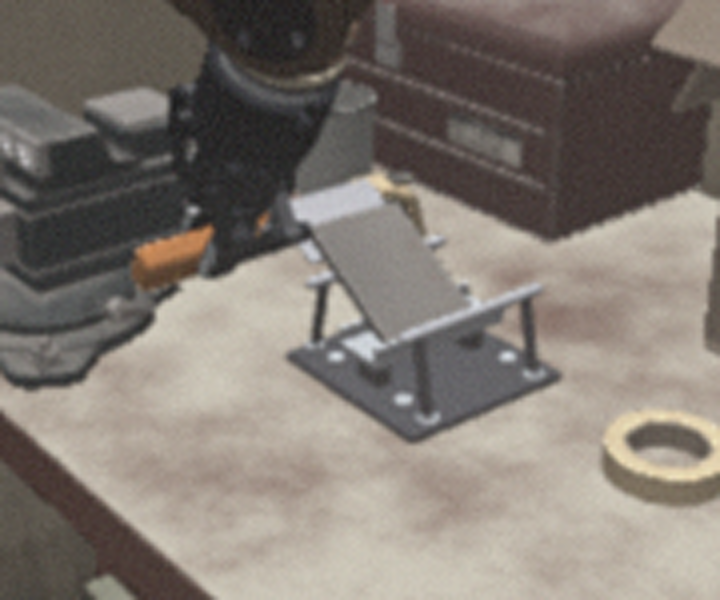

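The blade at (345,205) is now under the high edge. I roll and lift along the arc to about 60 degrees, then check.

```bash
python3 -m inch '[[0,0.001,-0.009,0.09,0,0,0],[0,0.0025,-0.018,0.175,0,0,0],[0,0.004,-0.024,0.24,0,0,0],[0,0.0055,-0.03,0.3,0,0,0],[0,0.008,-0.036,0.37,0,0,0],[0,0.01,-0.042,0.435,0,0,0],[0,0.014,-0.049,0.5,0,0,0],[0,0.017,-0.055,0.56,0,0,0],[0,0.017,-0.055,0.56,0,0,0]]'
python3 - <<'E'
from to import *
d=shot('scene')
im=cv2.resize(d['pixels'][110:260,170:350,::-1],(720,600),interpolation=cv2.INTER_CUBIC); cv2.imwrite('pics/sc6.png',im)
for a in [(60,.105,-.002,62),(68,.105,-.002,69),(75,.105,-.002,75),(82,.105,-.002,80),(89,.105,-.002,84),(96,.105,-.002,88),(101,.105,-.002,88),(105,.105,-.002,88)]:
    show(*turner_pose(*a))
E
```

```text
time: 15.38
eef_pos: [0.4134, -0.3063, 0.1265]
tcp_rot: [0.857, -0.009, 0.005, -0.516]
contact_force: [0.2, 0.4, -1.7]
opening: 0.212
finger_force: 99.4
15.43 rows [-0.0002 -0.0005 -0.0004 -0.0013 -0.0007 -0.0005] n 0.009687783893475643
15.43 rows [-0.0002  0.0007 -0.015   0.1208 -0.0008 -0.0005] n 0.6427903854467096
15.43 rows [-0.0001  0.0033 -0.0275  0.2256 -0.0008 -0.0005] n 1.1998017253907605
15.43 rows [-0.0001  0.0074 -0.0397  0.3128 -0.0008 -0.0004] n 1.6639822476210926
15.43 rows [-0.0001  0.013  -0.0513  0.3826 -0.0008 -0.0004] n 2.0353275760890197
15.43 rows [-0.0001  0.0199 -0.0621  0.4525 -0.0008 -0.0004] n 2.4066733080948737
15.43 rows [-0.0001  0.0254 -0.0694  0.4525 -0.0008 -0.0004] n 2.4066733080948737
15.43 rows [-0.0001  0.0303 -0.0748  0.4525 -0.0008 -0.0004] n 2.4066733080948737
```

View pics/sc6.png

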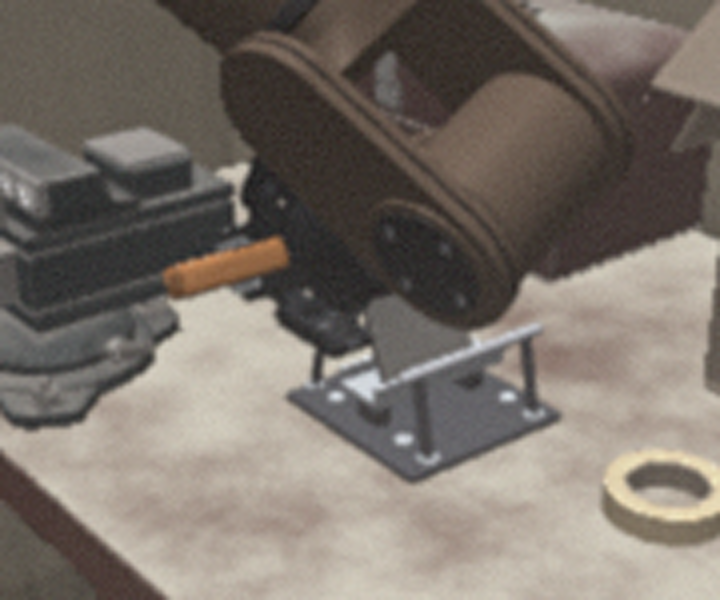

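The plate is being carried up: its face is at (420,340) and the blade is hidden behind the wrist. I continue past upright.

```bash
python3 -m inch '[[0,0,-0.007,0.06,0,0,0],[0,0.0007,-0.015,0.12,0,0,0],[0,0.002,-0.021,0.175,0,0,0],[0,0.0033,-0.0275,0.225,0,0,0],[0,0.0074,-0.04,0.31,0,0,0],[0,0.013,-0.051,0.38,0,0,0],[0,0.02,-0.062,0.42,0,0,0],[0,0.026,-0.07,0.42,0,0,0],[0,0.03,-0.075,0.42,0,0,0],[0,0.03,-0.075,0.42,0,0,0]]'
python3 - <<'E'
from to import *
d=shot('top')
for t in ['plate','high_edge','low_edge']:
    for r in ctrl.mark_of('top',t)[:1]: print(t,np.array(r['position']),round(r['conf'],2))
a=d['pixels'][120:270,160:340,::-1]
d=shot('scene')
im=cv2.resize(np.hstack([a,d['pixels'][110:260,170:350,::-1]]),(800,333),interpolation=cv2.INTER_CUBIC); cv2.imwrite('pics/sc7.png',im)
E
```

```text
time: 16.68
eef_pos: [0.412, -0.3866, 0.1363]
tcp_rot: [0.731, -0.007, 0.007, -0.682]
contact_force: [-0.7, -0.3, -1.4]
opening: 0.215
finger_force: 99.4
plate [ 0.5276 -0.3843  0.0722] 0.8
high_edge [ 0.5205 -0.4313  0.0976] 0.91
low_edge [ 0.5239 -0.3361  0.0552] 0.85
```

View pics/sc7.png

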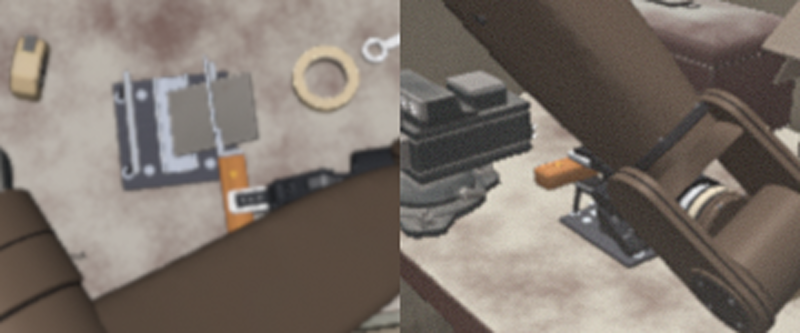

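The top view shows the plate turned over on the right leaf at (215,112), with the blade edge-on above it at (212,90). I lift the turner straight up and unroll it.

```bash
python3 -m inch '[[0,-0.03,0.005,0,0,0,0],[0,-0.07,0.01,0,0,0,0],[0,-0.11,0.01,-0.15,0,0,0],[0,-0.13,0.01,-0.33,0,0,0],[0,-0.13,0.01,-0.51,0,0,0],[0,-0.13,0.01,-0.69,0,0,0],[0,-0.13,0.01,-0.87,0,0,0],[0,-0.13,0.01,-1.05,0,0,0],[0,-0.13,0.01,-1.23,0,0,0],[0,-0.13,0.01,-1.41,0,0,0]]'
python3 - <<'E'
from to import *
show(*topose((.37,-.43,.27),-.6))
show(*topose((.37,-.43,.009),-.6))
print(ik(*topose((.37,-.43,.009),-.6),ctrl.get_state()['qpos']))
E
```

```text
time: 18.18
eef_pos: [0.412, -0.3673, 0.2658]
tcp_rot: [0.999, -0.01, 0.001, -0.044]
contact_force: [0.7, 0.1, -1.4]
opening: 0.21
finger_force: 99.3
18.18 rows [-0.0408  0.063  -0.0098 -0.0861  0.0244  0.5793] n 3.118033430121253
18.18 rows [-0.0411  0.086   0.2502 -0.0861  0.0244  0.5793] n 4.283061096640908
(array([-1.0391,  0.3435,  1.9634, -0.    ,  0.8348,  1.1317]), np.float64(4.875044849553346e-14))
```

```bash
python3 -m inch '[[-0.013,0.02,0,-0.03,0.008,0.18,0],[-0.026,0.04,0,-0.06,0.016,0.36,0],[-0.041,0.063,0,-0.086,0.024,0.54,0],[-0.041,0.068,0.05,-0.086,0.024,0.579,0],[-0.041,0.073,0.1,-0.086,0.024,0.579,0],[-0.041,0.078,0.15,-0.086,0.024,0.579,0],[-0.041,0.082,0.2,-0.086,0.024,0.579,0],[-0.041,0.085,0.235,-0.086,0.024,0.579,0],[-0.041,0.086,0.245,-0.086,0.024,0.579,0],[-0.041,0.086,0.245,-0.086,0.024,0.579,0]]'
python3 - <<'E'
from to import *
show(*topose((.37,-.43,.006),-.6))
E
```

```text
time: 19.42
eef_pos: [0.37, -0.4292, 0.0131]
tcp_rot: [0.955, -0.295, -0.002, -0.003]
contact_force: [0.6, 0.0, -0.8]
opening: 0.208
finger_force: 99.4
19.43 rows [ 0.0005  0.0007  0.0071 -0.0047  0.0049  0.0002] n 0.11458370681521028
```

```bash
python3 -m inch '[[0,0,0.004,-0.004,0.004,0,0],[0,0,0.007,-0.004,0.004,0,0],[0,0,0.007,-0.004,0.004,0,0.2]]'
python3 -m inch '[[0,0,0,0,0,0,0.5],[0,0,0,0,0,0,1],[0,0,0,0,0,0,1],[0,0,0,0,0,0,1],[0,0,-0.03,0,0,0,1],[0,0,-0.08,0,0,0,1],[0,0,-0.14,0,0,0,1],[0,0,-0.2,0,0,0,1],[0,0,-0.2,0,0,0,1],[0,0,-0.2,0,0,0,1]]'
python3 - <<'E'
from to import *
d=shot('scene')
for t in ['plate','high_edge','low_edge','turner','blade','gutter']:
    for r in ctrl.mark_of('scene',t)[:1]: print(t,np.array(r['position']),round(r['conf'],2))
im=cv2.resize(d['pixels'][120:290,140:400,::-1],(780,510),interpolation=cv2.INTER_CUBIC); cv2.imwrite('pics/sc8.png',im)
E
```

```text
time: 19.8
eef_pos: [0.3701, -0.4295, 0.0065]
tcp_rot: [0.955, -0.295, 0.0, 0.0]
contact_force: [0.2, 0.3, -1.4]
opening: 0.213
finger_force: 99.3
time: 21.05
eef_pos: [0.3698, -0.4291, 0.2056]
tcp_rot: [0.955, -0.295, -0.0, -0.0]
contact_force: [-1.0, 0.8, -0.2]
opening: 0.998
finger_force: 0.0
plate [ 0.5256 -0.3852  0.0657] 0.52
high_edge [ 0.523  -0.4207  0.0948] 0.42
low_edge [ 0.5285 -0.3396  0.0424] 0.65
turner [ 0.3719 -0.4323  0.003 ] 0.96
blade [ 0.4631 -0.493   0.0058] 0.73
gutter [ 0.526  -0.3432  0.0382] 0.8
```

View pics/sc8.png

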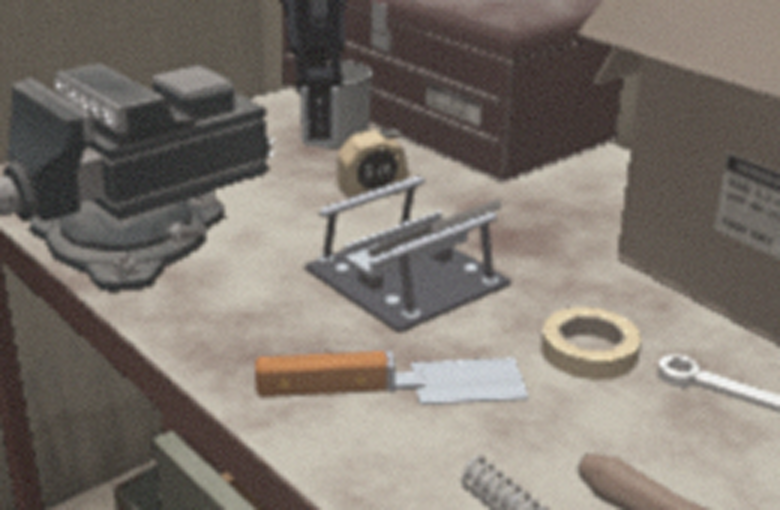

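The turner lies flat from (258,370) to (525,380), clear of the cradle. The plate is seen edge-on at (440,232) along the right leaf, and the tape measure and the roll are where they were. I hand the job in.

```bash
python3 -c "
from plant import ctrl
print(ctrl.sign_off())"
```

```text
the job is handed in; nothing more can be done
None
```

The job is handed in at about 21 s on the robot's clock: in the last pictures the plate lies turned over on the cradle's right leaf, the turner lies flat on the worktop clear of the cradle, and the tape measure and tape roll look unmoved; no verdict was returned.

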